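Lock the lamp-housing panel with its quarter-turn fastener

TASK

The sprung access panel on top of the grey lamp housing stands ajar. Set a fingertip in the slot of the big round fastener, press the panel down shut and turn the fastener a quarter turn clockwise (seen from above) to its stop, so that the panel stays locked down when you let go. Only push with the fingertips: do not pull the panel further open, and leave the screwdriver, the jar and the stopwatch where they are.

Things in the scene. Friction and masses are not known exactly. Their poses are not given: they have to be found in the camera images.
- lamp_housing: Grey sheet-metal case fixed to the bench, 220 mm (its x) by 200 mm (its y) by 85 mm tall, black louvres on both sides. Origin: centre of its underside on the bench; x points from its front (the fastener side, near the robot) to its back (the hinge side), z up.
- access_panel (a joint): Angle (rad) of the 4 mm aluminium panel, 218 x 204 mm, on top of the housing. Hinge line along housing y at housing x = +113 mm, z = 85 mm. 0 = shut; grows as the front rises. A spring holds it ajar at about 0.14 (fastener 23 mm up) and lifts it again unless locked; holding it shut takes about 5 N down at the fastener. Opening it past 0.25 counts as pulled open.
- fastener (a joint): Angle (rad) of the fastener on the panel: 0 = open (slot along the housing's y axis), 1.571 = locked, at the stop (slot along the housing's x axis). Grows clockwise seen from above; starts between 0 and 0.3. Turning takes about 0.1 N m; it stays where it is left.
- slot_centre (a point): On the slot floor and the turning axis; rises and turns with the fastener. Slot along its y, z up. Panel shut: at housing x -52 mm, y 0, z 93 mm. Round head, 96 mm across: flat steel floor and two raised black half-moon lands 14 mm high that leave a straight slot 34 mm wide, 14 mm deep, right across and open at both ends. A fingertip in it 30 mm off centre pushes a land round.
- keeper_mouth (a point): Fixed point inside the housing's front wall, where the steel tongue under the panel (48 mm long, turning with the fastener, to housing -y when open, to the front when locked) goes under the keeper, from about 0.85 rad on. A ramp draws the panel down the last 4 mm; with the fastener higher than that above its shut height the tongue hits the keeper and is blocked.
- screwdriver: Screwdriver, 190 x 25 x 25 mm, lying on the bench on the left (+y) of the housing; origin at its middle, underside. Bystander: must not be moved.
- jar: White screw-cap jar, 44 mm across, 59 mm tall, standing on the left (+y) of the housing towards the back; origin at the centre of its underside. Bystander: must not be moved.
- stopwatch: Black stopwatch, 73 x 62 x 18 mm, lying on the bench at the front right of the housing; origin at the centre of its underside. Bystander: must not be moved.

How it is judged:
By the outcome, as a careful person would: the job done as asked, in the order asked, and still so for the second after the job is handed in, with the robot touching nothing.
It also fails if it takes over 40 s, if anything falls off the work surface, if the arm or the gripper's body presses on something with over 40 N, if the wrist force passes 120 N, or if a joint passes its speed limit or range.

ROBOT

A 6-joint arm with a two-finger parallel gripper is mounted at the origin on a cart in front of the work surface, level with it; the furniture and walls round the work are solid. World frame = base frame: x ahead of the robot, y to its left, z up, the work surface at z = 0. Lengths are in mm, angles in degrees, forces in N, time in s.
With the tool pointing down it reaches from about 300 to 850 mm from the base axis. Payload 4.2 kg.
Tool frame: the origin (TCP) lies at the very end of the fingers, on their centre line; the grasp point (between the pads) lies 19 mm behind it; z points along the fingers, y is the direction in which the jaws open and shut (so a half turn about z gives the same grasp; the last joint's range is limited). The gripper opens to 91 mm and grips with 3 to 60 N. Pads are 32 mm wide; open, the fingers measure 118 mm over their backs; the gripper's body (76 mm by 178 mm) begins 60 mm behind the grasp point.
Start: joints at [67.437, 18.312, 89.639, -0, 72.044, -1.146], TCP at [209.968, 535.31, 213.976] pointing down, gripper open.
Joint ranges: [-177.97, 177.97], [-48.28, 115.42], [12.27, 149.76], [-77.06, 257.06], [2.81, 150.46], [-146.56, 146.56]. Speed limits (degrees/s): [147.25, 147.25, 180, 180, 180, 180].

INTERFACE

Orientations are given as [roll, pitch, yaw] about the fixed x, y, z axes, in that order (R = Rz(yaw) Ry(pitch) Rx(roll)).
In Python, from workcell import telemetry, grab_frame, job gives the robot as it stands.
- The arm moves only by the tool drive_tool, never from a script. Its argument "moves" is a list of rows, each an object of numbers: "claw": the closure, from -1 (fully open) to 1 (shut); "dx", "dy", "dz": the shift along the tool's x, y, z in units of 20 mm (1.0 is 20 mm); "yaw": the turn about the tool's z in units of 0.15 rad (1.0 is 0.15 rad). In form: [{"claw": .., "dx": .., "dy": .., "dz": .., "yaw": ..}, ...]. A call has 1 to 5 rows; each row shifts and turns the pose as measured when the row begins, along the tool's axes as they then stand; what a row does not reach is not made up. A row lasts 1/8 s, in which the tool goes at most 62.5 mm and 10.7 degrees, less where a joint would pass 70% of its speed; a pose out of reach is approached as far as the arm can. A call with a number of a shift or a turn outside -1 to 1 is refused whole. A call with a gripper value outside its range is refused whole. The fingers move at their own pace and stop on an object; "grip_force" is the grip in N (left out, the last holds). Time passes only in rows, so rows that do not move let the fingers close. It gives the time, the measured TCP pose, the force and the opening at its end, in the units of the state.
- telemetry.state(): the state, without advancing time (a new reading comes with each control period).
- grab_frame(name): name is "scene" or "top" or "wrist"; returns a dict with "color" (480x640x3 uint8, blue, green, red), "vertical_fov" (degrees; the focal length in pixels is half the picture's height over the tangent of half this angle, whatever the lens; pixels are square), "cx", "cy" (the principal point, pixels), "dist" ([k1, k2, p1, p2, k3] as OpenCV has them; the pictures are not rectified), "pose" (4x4, takes a point from camera to world coordinates). Camera axes: x right, y down, z forward; pixel columns grow to the right and rows downward; lengths in mm; the calibration is good to about 2 mm. A picture is of the moment at which its call begins. There is no depth.
- job.job_done(): hands the job in, once; it reports no verdict.
The state is a dict: "time_s": time; "qpos": joint angles; "qvel": joint speeds; "effort": joint torques, N m; "ee_pos": TCP position; "ee_rot": TCP orientation; "force": force on the tool from outside, world axes, zero at the start; "torque": the same for the moment, N m; "gripper_width": finger opening in mm.
Only numpy, scipy, OpenCV 4.12 (cv2) and the standard library are available. Lean on these libraries where they do the work, as an engineer would, in place of code of your own. Each camera call takes 0.05 s, during which the arm holds its last target.

## Working session

There is one attempt and no reset: what is moved stays moved. The work goes in short steps, Python scripts to look and compute and a tool call to move; the robot and the scene stay as the last step left them, time stands still between calls to the robot, and variables do not carry over. Pictures are saved under pics/ and viewed, and the job is handed in when it is done.

Besides the shell and the picture viewer there is one more tool, called after "Request:" in YAML: its name, and indented under it one key for each argument. drive_tool: Moves the arm, as the interface text tells. Its arguments: {"type":"object","properties":{"moves":{"type":"array"},"grip_force":{"type":"number"}},"required":["moves"]}

```bash
mkdir -p pics; ls; python3 - <<'E'
from workcell import telemetry, grab_frame
import cv2, numpy as np
print(telemetry.state())
for n in ("scene","top","wrist"):
    f=grab_frame(n); cv2.imwrite(f"pics/{n}0.png",f["color"])
    print(n,f["vertical_fov"],f["cx"],f["cy"],f["dist"],np.round(f["pose"],3).tolist())
E
```

```text
pics
{'time_s': 0.0, 'qpos': array([ 6.74363826e+01,  1.83532793e+01,  8.97060567e+01, -4.86482528e-04,
        7.20435335e+01, -1.14711490e+00]), 'qvel': array([ 0.03636414, -0.10732408,  0.02918468, -0.04871491, -0.09321808,
       -0.08612977]), 'effort': array([-7.00441378e-04, -4.12477756e+01, -2.31978464e+01,  7.26189651e-02,
        4.55129310e-02, -1.32246309e-04]), 'ee_pos': array([209.77961538, 534.83009349, 213.10622387]), 'ee_rot': array([-1.79897142e+02, -1.59698118e-03,  1.58583646e+02]), 'force': array([-0.47346515, -0.29368191,  0.09032277]), 'torque': array([-0.02472981,  0.01483648,  0.00459989]), 'gripper_width': 91.26104720329438}
scene 52.47489300080046 330.4805913506123 242.9212090053187 [0.01578261 0.         0.         0.         0.        ] [[0.601, 0.663, -0.446, 1004.622], [0.799, -0.5, 0.334, -204.472], [-0.001, -0.557, -0.831, 897.223], [0.0, 0.0, 0.0, 1.0]]
top 45.344556208210605 321.94567605077356 241.07868513207515 [-0.1680887  0.         0.         0.         0.       ] [[0.011, -0.985, 0.172, 392.58], [-1.0, -0.009, 0.013, 134.962], [-0.011, -0.172, -0.985, 990.745], [0.0, 0.0, 0.0, 1.0]]
wrist 69.43020408783786 315.0850154695382 241.01203780385185 [-0.00876121  0.          0.          0.          0.        ] [[0.365, 0.905, 0.22, 147.977], [0.931, -0.354, -0.087, 558.484], [-0.001, 0.237, -0.972, 384.682], [0.0, 0.0, 0.0, 1.0]]
```

View pics/scene0.png

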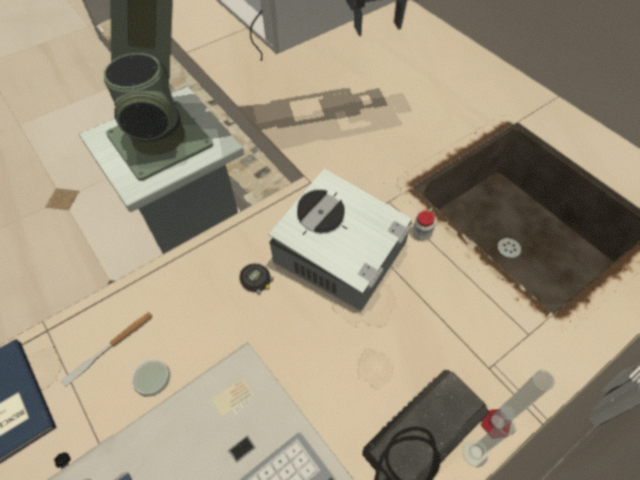

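View pics/top0.png

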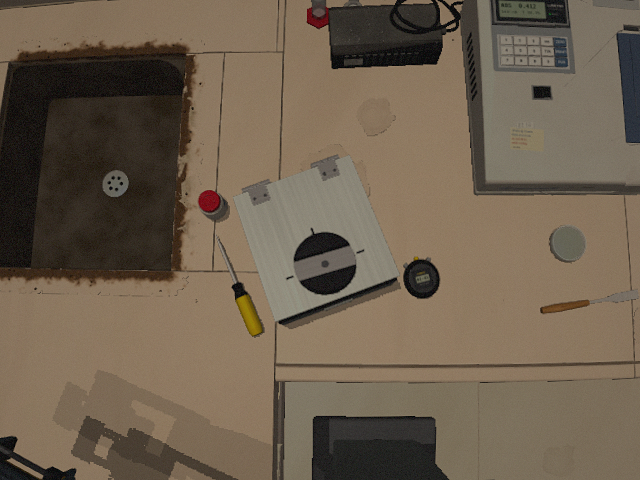

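View pics/wrist0.png

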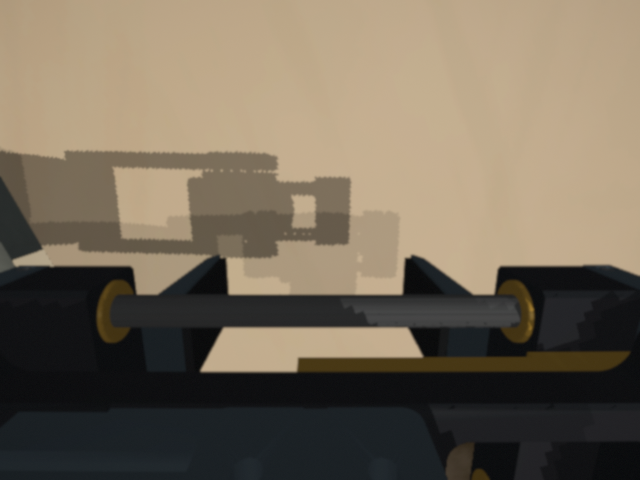

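The pictures show the panel ajar. In the top view the fastener is at about (325,263), with its slot tilted. The jar is at (211,204), the screwdriver at (240,290) and the stopwatch at (421,278). Next I'll measure the fastener.

```bash
cat > h.py <<'E'
from workcell import telemetry, grab_frame
import cv2, numpy as np
def K(f):
    fl=240/np.tan(np.radians(f["vertical_fov"]/2)); return np.array([[fl,0,f["cx"]],[0,fl,f["cy"]],[0,0,1.]])
def ray(f,p):
    u=cv2.undistortPoints(np.array(p,float).reshape(-1,1,2),K(f),np.array(f["dist"])).reshape(-1,2)
    P=np.array(f["pose"]); d=np.c_[u,np.ones(len(u))]@P[:3,:3].T
    return P[:3,3],d
def onz(f,p,z):
    o,d=ray(f,p); return o+d*((z-o[2])/d[:,2])[:,None]
def tri(f1,p1,f2,p2):
    A=[];b=[]
    for f,p in((f1,p1),(f2,p2)):
        o,d=ray(f,[p]); d=d[0]/np.linalg.norm(d[0]); M=np.eye(3)-np.outer(d,d); A.append(M);b.append(M@o)
    A=np.vstack(A);b=np.hstack(b);x,*_=np.linalg.lstsq(A,b,rcond=None); return x,np.linalg.norm(A@x-b)
E
python3 - <<'E'
from h import *
f=grab_frame("top"); g=grab_frame("scene")
for n,F,(x0,x1,y0,y1) in(("top",f,(220,450,145,335)),("scene",g,(260,440,165,310))):
    cv2.imwrite(f"pics/{n}_crop.png",cv2.resize(F["color"][y0:y1,x0:x1],None,fx=3.4,fy=3.1 if 0 else 3.15,interpolation=cv2.INTER_CUBIC)[:600,:800])
for n,F,c,r in(("top",f,(325,263),34),("scene",g,(321,212),26)):
    gr=cv2.cvtColor(F["color"],cv2.COLOR_BGR2GRAY); m=(gr<55).astype(np.uint8)
    roi=np.zeros_like(m); cv2.circle(roi,c,r,1,-1); m&=roi
    k,l,st,ce=cv2.connectedComponentsWithStats(m)
    for i in range(1,k):
        if st[i,4]>20: print(n,st[i],ce[i],gr[l==i].mean())
    pts=np.argwhere(np.isin(l,[i for i in range(1,k) if st[i,4]>200]))[:,::-1].astype(np.int32)
    e=cv2.fitEllipse(cv2.convexHull(pts)); print(n,"ellipse",e)
E
```

```text
top [294 232  55  30 883] [319.10079275 244.86183465] 22.95696489241223
top [300 265  56  30 930] [329.98924731 280.82150538] 22.73763440860215
top ellipse ((324.55499267578125, 262.8074951171875), (61.33702087402344, 62.957916259765625), 159.9793243408203)
scene [299 192  26  27 260] [308.65384615 202.69615385] 51.75
scene [316 209  26  22 163] [329.92638037 222.13496933] 52.06748466257669
scene ellipse ((309.8016357421875, 202.4486083984375), (15.117976188659668, 36.053199768066406), 42.034671783447266)
```

View pics/top_crop.png

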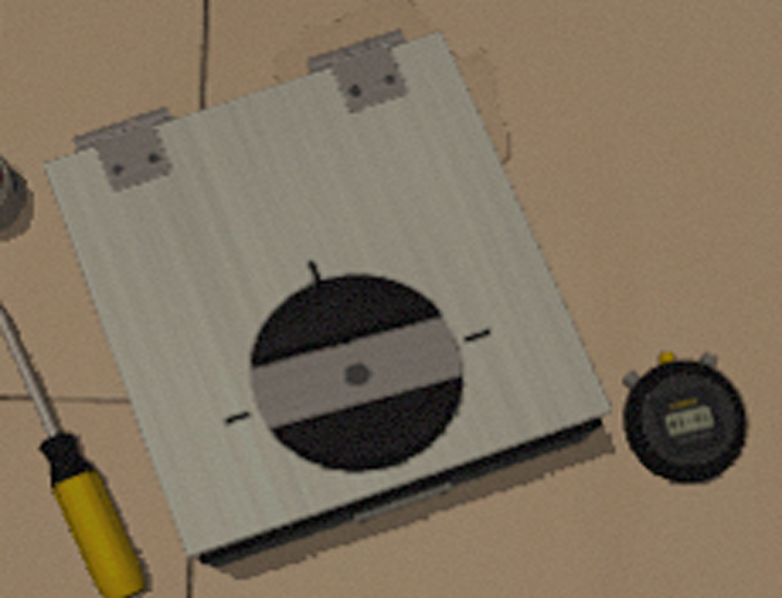

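View pics/scene_crop.png

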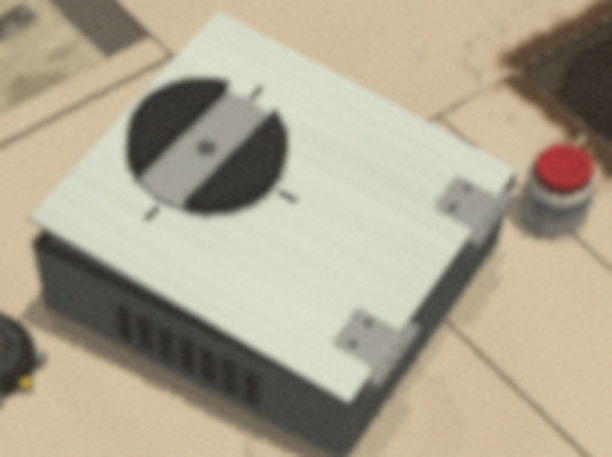

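The enlarged views show the fastener dot at top (325.0,263.7) and scene (320.6,212.0). The panel's corners and index ticks are also clear.

```bash
python3 - <<'E'
from h import *
f=grab_frame("top"); g=grab_frame("scene")
T=lambda x,y:(x/3.4+220,y/3.15+145)
S=lambda x,y:(x/3.4+260,y/3.15+165)
print("dot tri",tri(f,T(357,374),g,S(206,148)), "onz116",onz(f,[T(357,374)],116), onz(g,[S(206,148)],116))
print("disc z130",onz(f,[(324.55,262.8)],130))
B=onz(f,[T(47,160),T(440,32)],89); F=onz(f,[T(193,553),T(610,412)],85+4+30)
print(B,F)
for n,(a,b) in dict(back=(B[0],B[1]),front=(F[0],F[1])).items():
    d=a-b; print(n,np.linalg.norm(d),"y-axis ang-90:",np.degrees(np.arctan2(d[1],d[0]))-90)
m=(B.mean(0),F.mean(0)); d=m[0]-m[1]; print("side",np.linalg.norm(d),np.degrees(np.arctan2(d[1],d[0])))
t=onz(f,[T(237,418),T(478,335)],113); d=t[0]-t[1]; print("ticks",t.mean(0),np.degrees(np.arctan2(d[1],d[0]))-90)
# slot edges
gr=cv2.cvtColor(f["color"],cv2.COLOR_BGR2GRAY); m=(gr<45).astype(np.uint8)
roi=np.zeros_like(m); cv2.circle(roi,(325,263),34,1,-1); m&=roi
up=[];lo=[]
for x in range(302,350):
    c=np.where(m[:,x])[0]; c1=c[c<263.7-0.25*(x-325)]; c2=c[c>263.7-.25*(x-325)]
    up.append((x,c1.max()+.5)); lo.append((x,c2.min()-.5))
for n,L,z in(("up",up[3:-3],130),("lo",lo[3:-3],116)):
    for z in (116,130):
        P=onz(f,L,z); v=cv2.fitLine(P[:,:2].astype(np.float32),cv2.DIST_HUBER,0,.01,.01).ravel(); a=np.degrees(np.arctan2(v[1],v[0]))%180-90
        print(n,z,"slot ang-90",a,"pt",v[2:])
E
```

```text
dot tri (array([510.78941563, 140.76985503, 111.56155097]), np.float64(0.47555873522201236)) onz116 [[510.36027959 141.03110636 116.        ]] [[513.4301225  138.51865057 116.        ]]
disc z130 [[509.88650528 141.62916056 130.        ]]
[[623.76005648 290.70209933  89.        ]
 [694.04681084 103.00473904  89.        ]] [[422.4783205  212.98682952 119.        ]
 [492.3985145   27.11905524 119.        ]]
back 200.4258638445091 y-axis ang-90: 20.52934373647092
front 198.58414600810966 y-axis ang-90: 20.6154186534159
side 217.68432642999713 20.867346286545054
ticks [509.57231275 140.6384571  113.        ] 21.128512242621127Traceback (most recent call last):
  File "<stdin>", line 19, in <module>
    return umr_maximum(a, axis, None, out, keepdims, initial, where)
ValueError: zero-size array to reduction operation maximum which has no identity
```

```bash
python3 - <<'E'
from h import *
f=grab_frame("top")
gr=cv2.cvtColor(f["color"],cv2.COLOR_BGR2GRAY)
k=gr[225:300,285:365]; floor=(gr>65).astype(np.uint8)
roi=np.zeros_like(floor); cv2.circle(roi,(325,263),25,1,-1); floor&=roi
n,l,st,ce=cv2.connectedComponentsWithStats(floor); i=1+np.argmax(st[1:,4]); print(st[i],ce[i])
up=[];lo=[]
for x in range(306,345):
    c=np.where(l[:,x]==i)[0]; up.append((x,c.min()-.5)); lo.append((x,c.max()+.5))
for n,L in(("up",up),("lo",lo)):
    P=onz(f,L,125); v=cv2.fitLine(P[:,:2].astype(np.float32),cv2.DIST_HUBER,0,.01,.01).ravel()
    print(n,"slot dir deg",np.degrees(np.arctan2(v[1],v[0]))%180,v[2:])
s=telemetry.state(); print(s["ee_pos"],s["ee_rot"],s["time_s"])
E
```

```text
[300 247  51  32 924] [324.87770563 262.57792208]
up slot dir deg 107.12803 [526.81586 141.14272]
lo slot dir deg 107.23385 [495.1881  140.80704]
[209.95905723 535.24332235 213.84087628] [-1.79988965e+02  2.22219978e-03  1.58584394e+02] 0.4
```

The housing yaw is about 20.7°, and the slot centre is about (510.6,140.9) at a floor height near 112–116. The slot direction is 107.2°, so the fastener angle is about 0.06 rad.

I'll shut the fingers (about 27 x 32 mm together) and use them as a centred key, with tool x along the slot. Joint 6 stays in range, going from about -2° to +105°. First I'll travel high.

Request:
drive_tool:
  moves:
    - {"claw": 1,"dx": -1,"dy": -0.6,"dz": 0,"yaw": 0}
    - {"claw": 1,"dx": -1,"dy": -0.6,"dz": 0,"yaw": 0}
    - {"claw": 1,"dx": -1,"dy": -0.6,"dz": 0,"yaw": 0}
    - {"claw": 1,"dx": -1,"dy": -0.6,"dz": 0,"yaw": 0}
    - {"claw": 1,"dx": -1,"dy": -0.6,"dz": 0,"yaw": 0}
  grip_force: 20

```text
time_s: 1.02
ee_pos: [284.8, 436.5, 213.8]
ee_rot: [-179.9, 0.1, 158.7]
force: [0.2, 1.1, 0.6]
gripper_width: 44.1
```

Request:
drive_tool:
  moves:
    - {"claw": 1,"dx": -1,"dy": -0.6,"dz": 0,"yaw": 0}
    - {"claw": 1,"dx": -1,"dy": -0.6,"dz": 0,"yaw": 0}
    - {"claw": 1,"dx": -1,"dy": -0.6,"dz": 0,"yaw": 0}
    - {"claw": 1,"dx": -1,"dy": -0.6,"dz": 0,"yaw": 0}
    - {"claw": 1,"dx": -1,"dy": -0.6,"dz": 0,"yaw": 0}

```text
time_s: 1.65
ee_pos: [359.8, 334.4, 214.8]
ee_rot: [-179.8, 0.3, 158.5]
force: [0.2, 1.2, 0.7]
gripper_width: 0.2
```

Request:
drive_tool:
  moves:
    - {"claw": 1,"dx": -1,"dy": -0.6,"dz": 0,"yaw": 0}
    - {"claw": 1,"dx": -1,"dy": -0.6,"dz": 0,"yaw": 0}
    - {"claw": 1,"dx": -1,"dy": -0.6,"dz": 0,"yaw": 0}
    - {"claw": 1,"dx": -1,"dy": -0.6,"dz": 0,"yaw": 0}
    - {"claw": 1,"dx": -1,"dy": -0.6,"dz": 0,"yaw": 0}

```text
time_s: 2.28
ee_pos: [432.8, 232.0, 216.1]
ee_rot: [-179.7, 0.4, 158.3]
force: [0.5, 0.2, 0.2]
gripper_width: 0.1
```

Request:
drive_tool:
  moves:
    - {"claw": 1,"dx": -1,"dy": -0.6,"dz": 0,"yaw": 0}
    - {"claw": 1,"dx": -1,"dy": -0.6,"dz": 0,"yaw": 0}
    - {"claw": 1,"dx": -1,"dy": -0.6,"dz": 0,"yaw": 0}
    - {"claw": 1,"dx": -1,"dy": -0.6,"dz": 0,"yaw": 0}
    - {"claw": 1,"dx": -1,"dy": -0.6,"dz": 0,"yaw": 0}

```text
time_s: 2.9
ee_pos: [504.0, 129.5, 217.8]
ee_rot: [-179.5, 0.4, 158.1]
force: [0.1, -1.1, 0.2]
gripper_width: 0.3
```

Request:
drive_tool:
  moves:
    - {"claw": 1,"dx": 0,"dy": 0,"dz": 0,"yaw": 1}
    - {"claw": 1,"dx": 0,"dy": 0,"dz": 0,"yaw": 1}
    - {"claw": 1,"dx": 0,"dy": 0,"dz": 0,"yaw": 1}
    - {"claw": 1,"dx": 0,"dy": 0,"dz": 0,"yaw": 1}
    - {"claw": 1,"dx": 0,"dy": 0,"dz": 0,"yaw": 1}

```text
time_s: 3.52
ee_pos: [502.7, 121.2, 217.9]
ee_rot: [-179.8, 0.8, 113.4]
force: [-0.7, -0.3, 0.1]
gripper_width: 0.6
```

Request:
drive_tool:
  moves:
    - {"claw": 1,"dx": 0.75,"dy": 0.8,"dz": 0.8,"yaw": 0}
    - {"claw": 1,"dx": 0,"dy": 0,"dz": 0.8,"yaw": 0.7}
    - {"claw": 1,"dx": 0,"dy": 0,"dz": 0.8,"yaw": 0}
    - {"claw": 1,"dx": 0,"dy": 0,"dz": 0,"yaw": 0}

```text
time_s: 4.03
ee_pos: [511.6, 141.2, 165.7]
ee_rot: [-179.8, 0.8, 107.5]
force: [1.4, -0.6, -0.5]
gripper_width: 0.5
```

```bash
python3 - <<'E'
from h import *
for n in ("top","scene","wrist"):
    f=grab_frame(n); c=f["color"]
    if n=="top": c=cv2.resize(c[145:335,220:450],None,fx=3.1,fy=3.1)
    if n=="scene": c=cv2.resize(c[105:310,230:440],None,fx=2.9,fy=2.9)
    cv2.imwrite(f"pics/{n}1.png",c)
s=telemetry.state(); print(s["ee_pos"],s["ee_rot"],s["qpos"],s["force"])
E
```

```text
[512.98131596 141.38128148 167.91640344] [179.90720166   0.77995195 107.48062864] [14.65878806 16.39178605 99.45848374 -0.86149015 64.02118668 -2.44596913] [-0.18619336  0.0290794   0.4660804 ]
```

View pics/top1.png

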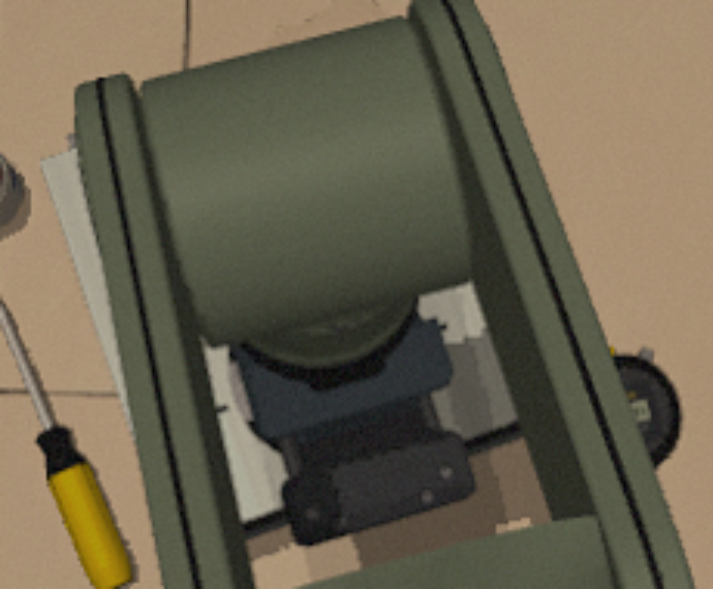

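View pics/scene1.png

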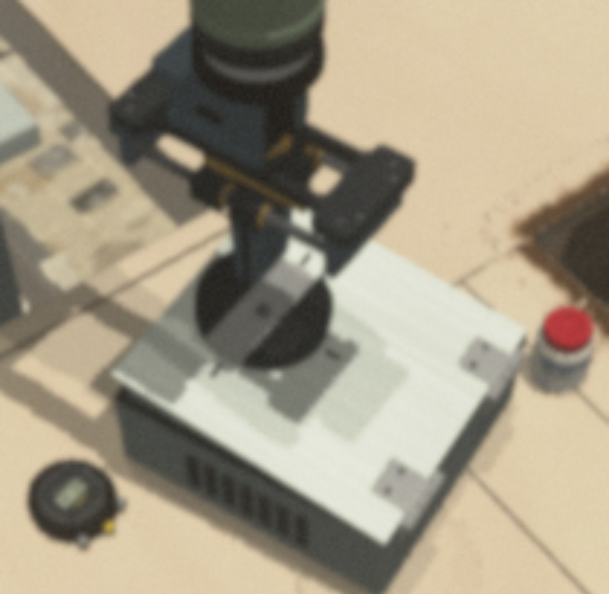

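View pics/wrist1.png

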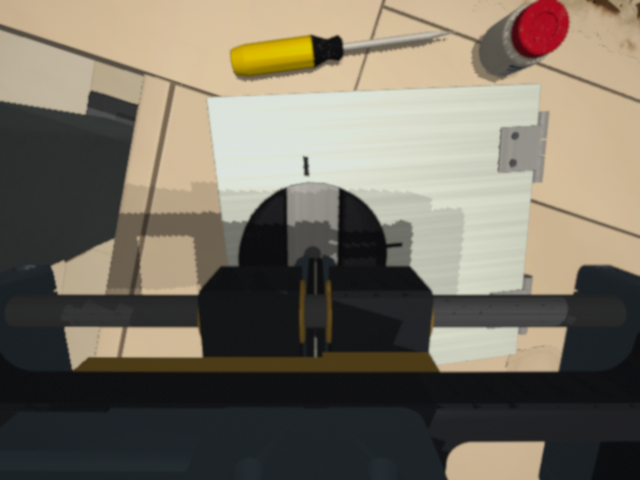

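The wrist view shows the slot edges at columns 287 and 339, centred on 313. The fingers are centred on about 315 and parallel to the slot, so they are aligned within 1–2 mm. Now I'll descend into the slot.

Request:
drive_tool:
  moves:
    - {"claw": 1,"dx": 0,"dy": -0.06,"dz": 0.7,"yaw": 0}
    - {"claw": 1,"dx": 0,"dy": 0,"dz": 0.7,"yaw": 0}
    - {"claw": 1,"dx": 0,"dy": 0,"dz": 0.5,"yaw": 0}
    - {"claw": 1,"dx": 0,"dy": 0,"dz": 0,"yaw": 0}

```text
time_s: 4.68
ee_pos: [512.2, 140.6, 127.8]
ee_rot: [179.9, 0.8, 107.5]
force: [0.2, 0.4, -0.2]
gripper_width: 0.8
```

Request:
drive_tool:
  moves:
    - {"claw": 1,"dx": 0.02,"dy": -0.03,"dz": 0.3,"yaw": 0}
    - {"claw": 1,"dx": 0,"dy": 0,"dz": 0.3,"yaw": 0}
    - {"claw": 1,"dx": 0,"dy": 0,"dz": 0,"yaw": 0}

```text
time_s: 5.05
ee_pos: [511.9, 140.7, 115.3]
ee_rot: [179.8, 0.8, 107.5]
force: [-0.3, 0.4, -0.1]
gripper_width: 0.8
```

Request:
drive_tool:
  moves:
    - {"claw": 1,"dx": 0,"dy": -0.03,"dz": 0.25,"yaw": 0}
    - {"claw": 1,"dx": 0,"dy": 0,"dz": 0,"yaw": 0}

```text
time_s: 5.3
ee_pos: [511.7, 140.6, 110.4]
ee_rot: [179.7, 0.8, 107.5]
force: [0.5, 0.0, 0.6]
gripper_width: 0.4
```

```bash
python3 - <<'E'
from h import *
for n in ("scene","wrist"):
    f=grab_frame(n); c=f["color"]
    if n=="scene": c=cv2.resize(c[105:310,230:440],None,fx=2.9,fy=2.9)
    cv2.imwrite(f"pics/{n}2.png",c)
s=telemetry.state(); print(s["ee_pos"],s["force"])
E
```

```text
[511.84231998 140.61092107 110.73499164] [-0.17152801  0.12182556  0.14522669]
```

View pics/scene2.png

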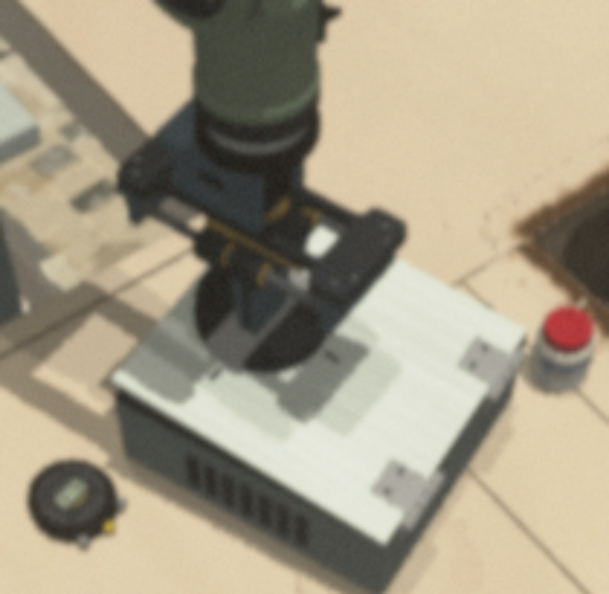

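View pics/wrist2.png

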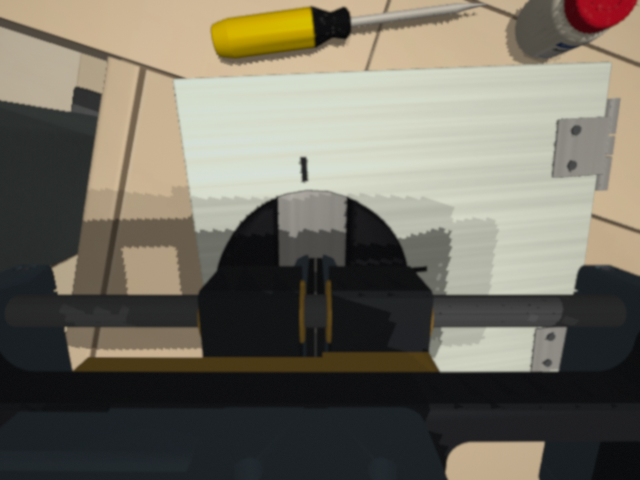

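The fingertip is in the slot (slot edges at wrist columns 278 and 347) without touching the lands. I'll press down, drifting slightly to the front.

Request:
drive_tool:
  moves:
    - {"claw": 1,"dx": 0,"dy": -0.03,"dz": 0.25,"yaw": 0}
    - {"claw": 1,"dx": 0,"dy": -0.03,"dz": 0.25,"yaw": 0}

```text
time_s: 5.65
ee_pos: [511.2, 140.3, 101.1]
ee_rot: [179.6, 0.8, 107.5]
force: [-0.4, -0.1, 3.7]
gripper_width: 0.9
```

Request:
drive_tool:
  moves:
    - {"claw": 1,"dx": 0,"dy": -0.03,"dz": 0.25,"yaw": 0}
    - {"claw": 1,"dx": 0,"dy": -0.03,"dz": 0.2,"yaw": 0}

```text
time_s: 5.9
ee_pos: [510.7, 140.1, 92.9]
ee_rot: [179.5, 0.8, 107.5]
force: [-6.4, -0.9, 31.2]
gripper_width: 0.4
```

The panel is shut: TCP z is 92.9 mm, the shut floor height is 93 mm, and the force has risen. Now I'll turn while keeping up a light press.

Request:
drive_tool:
  moves:
    - {"claw": 1,"dx": 0,"dy": -0.07,"dz": 0.05,"yaw": 0.7}
    - {"claw": 1,"dx": 0,"dy": -0.03,"dz": 0.05,"yaw": 0.7}

```text
time_s: 6.15
ee_pos: [509.3, 139.7, 93.2]
ee_rot: [179.2, 0.6, 95.1]
force: [-3.2, -0.9, 9.6]
gripper_width: 0.6
```

```bash
python3 - <<'E'
from h import *
s=telemetry.state(); print(s["ee_pos"],s["ee_rot"],s["force"],s["torque"])
E
```

```text
[509.29240848 139.67065336  93.24233499] [179.24045275   0.63230366  95.13161368] [-3.17182948 -0.88702322  9.63896842] [-0.15537868  0.68963472  0.03733119]
```

Request:
drive_tool:
  moves:
    - {"claw": 1,"dx": 0,"dy": 0,"dz": 0.08,"yaw": 0.8}
    - {"claw": 1,"dx": 0,"dy": 0,"dz": 0.08,"yaw": 0.8}
    - {"claw": 1,"dx": 0,"dy": 0,"dz": 0.08,"yaw": 0.8}

```text
time_s: 6.52
ee_pos: [509.1, 139.7, 93.1]
ee_rot: [179.0, 0.3, 73.9]
force: [-5.0, -1.4, 14.7]
gripper_width: 0.4
```

```bash
python3 - <<'E'
from h import *
s=telemetry.state(); print(s["ee_pos"],s["ee_rot"],s["force"],s["torque"])
f=grab_frame("wrist"); cv2.imwrite("pics/wrist3.png",f["color"])
E
```

```text
[509.14277395 139.69992026  93.1085752 ] [178.97204805   0.25305656  73.85392958] [-4.99486606 -1.35144207 14.73844748] [-0.25554456  0.93170733  0.10292611]
```

View pics/wrist3.png

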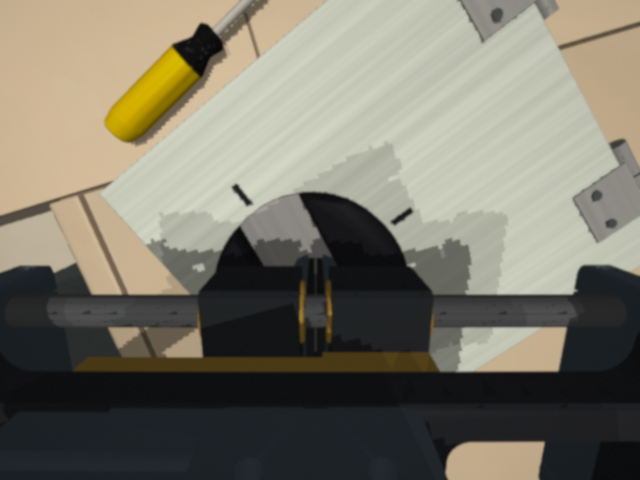

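The slot lags the tool by about 20–25° (edge from (302,195) to (330,255)). The torque is now 0.10 N m, so it is driving. I'll continue.

Request:
drive_tool:
  moves:
    - {"claw": 1,"dx": 0,"dy": 0,"dz": 0.08,"yaw": 0.9}
    - {"claw": 1,"dx": 0,"dy": 0,"dz": 0.08,"yaw": 0.9}
    - {"claw": 1,"dx": 0,"dy": 0,"dz": 0.08,"yaw": 0.9}

```text
time_s: 6.95
ee_pos: [508.2, 139.4, 93.1]
ee_rot: [178.9, -0.2, 49.8]
force: [-4.4, 0.4, 16.1]
gripper_width: 0.4
```

```bash
python3 - <<'E'
from h import *
s=telemetry.state(); print(s["ee_pos"],s["ee_rot"],s["force"],s["torque"])
f=grab_frame("wrist"); cv2.imwrite("pics/wrist4.png",f["color"])
E
```

```text
[508.21765627 139.37057409  93.09421059] [178.9282544   -0.1826745   49.79954016] [-4.38648531  0.42083561 16.09887155] [-0.17571394  1.06918419  0.0860958 ]
```

View pics/wrist4.png

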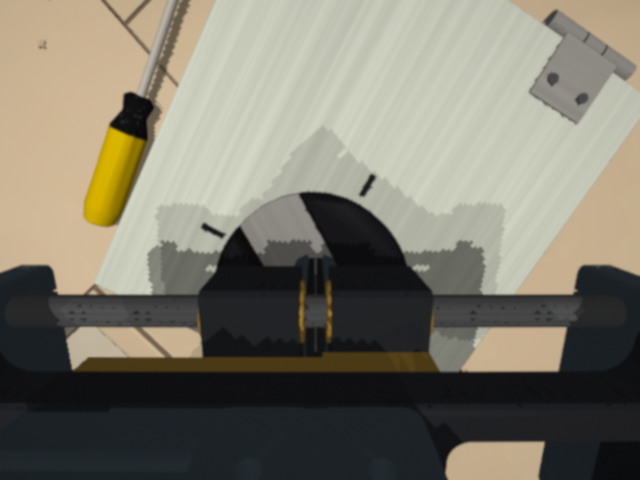

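```bash
python3 - <<'E'
from h import *
f=grab_frame("wrist")
P=onz(f,[(302,195),(327,250)],107); d=P[0]-P[1]; print(P,np.degrees(np.arctan2(d[1],d[0])))
P=onz(f,[(241,228),(258,258)],93); d=P[0]-P[1]; print(P,np.degrees(np.arctan2(d[1],d[0])))
print(telemetry.state()["qpos"])
E
```

```text
[[535.18807903 180.15851914 107.        ]
 [527.23361493 152.96295802 107.        ]] 73.69626298955255
[[499.87487678 186.64780623  93.        ]
 [495.7153062  169.50273406  93.        ]] 76.36293860391034
[ 14.57391383  19.94534387 106.48216888  -0.95617932  52.80512562
  55.21971327]
```

Request:
drive_tool:
  moves:
    - {"claw": 1,"dx": 0,"dy": 0,"dz": 0.08,"yaw": 0.9}
    - {"claw": 1,"dx": 0,"dy": 0,"dz": 0.08,"yaw": 0.9}
    - {"claw": 1,"dx": 0,"dy": 0,"dz": 0.08,"yaw": 0.9}

```text
time_s: 7.42
ee_pos: [507.3, 139.4, 93.1]
ee_rot: [179.1, -0.6, 26.1]
force: [-5.4, -0.2, 16.0]
gripper_width: 0.5
```

```bash
python3 - <<'E'
from h import *
s=telemetry.state(); print(s["ee_pos"],s["ee_rot"],s["force"],s["torque"])
E
```

```text
[507.30921498 139.43062841  93.11185215] [179.10135586  -0.61742338  26.06116528] [-5.4079267  -0.23393083 15.99868978] [-0.19531268  1.17741699  0.14980939]
```

Request:
drive_tool:
  moves:
    - {"claw": 1,"dx": 0.05,"dy": 0,"dz": 0.08,"yaw": 0.9}
    - {"claw": 1,"dx": 0.02,"dy": 0,"dz": 0.08,"yaw": 0.9}
    - {"claw": 1,"dx": 0.02,"dy": 0,"dz": 0.08,"yaw": 0.9}

```text
time_s: 7.8
ee_pos: [506.4, 139.9, 93.1]
ee_rot: [179.4, -0.7, 2.1]
force: [-5.7, 0.2, 16.0]
gripper_width: 0.8
```

```bash
python3 - <<'E'
from h import *
s=telemetry.state(); print(s["ee_pos"],s["ee_rot"],s["force"],s["torque"])
f=grab_frame("wrist"); cv2.imwrite("pics/wrist5.png",f["color"])
E
```

```text
[506.41833906 139.89093944  93.12870904] [179.41679529  -0.73048905   2.1278271 ] [-5.7099579   0.231745   16.00096294] [-0.04394817  1.32136807  0.12122093]
```

View pics/wrist5.png

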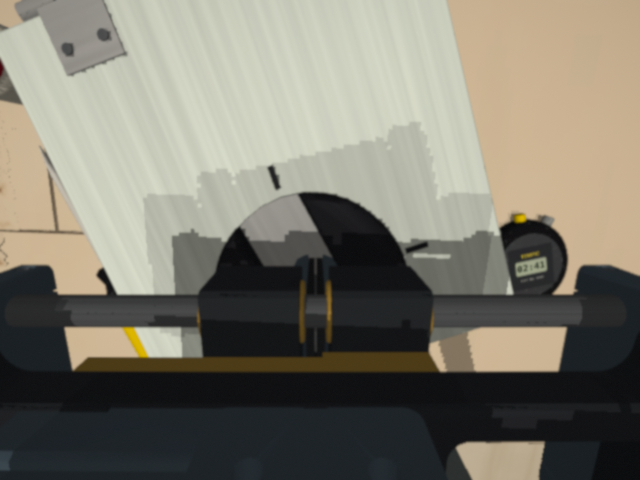

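Request:
drive_tool:
  moves:
    - {"claw": 1,"dx": 0.03,"dy": 0,"dz": 0.08,"yaw": 0.5}
    - {"claw": 1,"dx": 0.03,"dy": 0,"dz": 0.08,"yaw": 0.5}
    - {"claw": 1,"dx": 0.02,"dy": 0,"dz": 0.08,"yaw": 0.5}

```text
time_s: 8.22
ee_pos: [506.6, 140.5, 93.2]
ee_rot: [179.7, -0.8, -11.3]
force: [-3.4, 2.6, 13.6]
gripper_width: 0.3
```

```bash
python3 - <<'E'
from h import *
s=telemetry.state(); print(s["ee_pos"],s["ee_rot"],s["force"],s["torque"])
f=grab_frame("wrist"); cv2.imwrite("pics/wrist6.png",f["color"])
E
```

```text
[506.58554228 140.5445557   93.18399665] [179.67743164  -0.78205041 -11.33651978] [-3.42528502  2.56932374 13.60250929] [0.4058888  0.87410382 0.37962884]
```

View pics/wrist6.png

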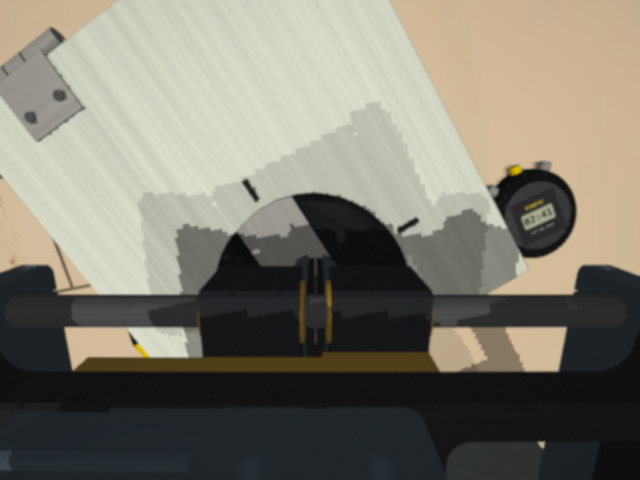

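The torque has jumped to 0.38 N m and the lag has grown, so it looks to be at the stop. I'll turn a bit more to confirm.

Request:
drive_tool:
  moves:
    - {"claw": 1,"dx": 0.02,"dy": 0,"dz": 0.08,"yaw": 0.5}
    - {"claw": 1,"dx": 0.02,"dy": 0,"dz": 0.08,"yaw": 0.5}

```text
time_s: 8.52
ee_pos: [507.5, 141.4, 93.2]
ee_rot: [179.9, -0.9, -20.0]
force: [-3.9, 0.2, 14.8]
gripper_width: -0.2
```

```bash
python3 - <<'E'
from h import *
s=telemetry.state(); print(s["ee_pos"],s["ee_rot"],s["force"],s["torque"])
E
```

```text
[507.54518234 141.39635897  93.15740416] [179.90481564  -0.90505836 -20.02740637] [-3.8944474   0.24357109 14.81455748] [0.01822842 1.2421925  1.17802641]
```

The torque is 1.18 N m, so it is firmly at the stop. I'll relieve the press, turn back only within the slot's free play and lift out.

Request:
drive_tool:
  moves:
    - {"claw": 1,"dx": 0,"dy": 0,"dz": -0.03,"yaw": -0.9}
    - {"claw": 1,"dx": 0,"dy": 0,"dz": -0.1,"yaw": -0.9}
    - {"claw": 1,"dx": 0,"dy": 0,"dz": -0.1,"yaw": -0.9}
    - {"claw": 1,"dx": 0,"dy": 0,"dz": -0.1,"yaw": -0.8}

```text
time_s: 9.02
ee_pos: [507.0, 141.4, 98.3]
ee_rot: [179.4, -0.7, 11.0]
force: [0.1, -1.2, 0.3]
gripper_width: 0.7
```

```bash
python3 - <<'E'
from h import *
s=telemetry.state(); print(s["ee_pos"],s["ee_rot"],s["force"],s["torque"])
f=grab_frame("wrist"); cv2.imwrite("pics/wrist7.png",f["color"])
E
```

```text
[506.97066039 141.43087106  98.34638193] [179.4296747   -0.68751381  11.04315134] [ 0.1209509  -1.16499153  0.25119015] [-0.04199325  0.18425498 -0.01438274]
```

View pics/wrist7.png

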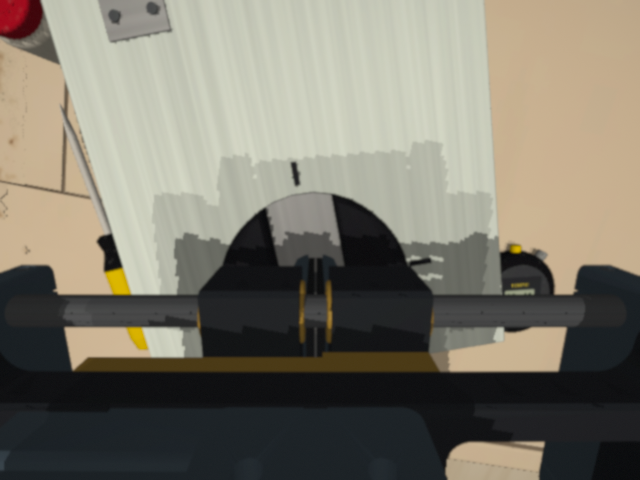

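The slot points at the back tick at (295,173) with no contact force, so the fastener is locked. Now I'll lift straight out and move clear.

Request:
drive_tool:
  moves:
    - {"claw": 1,"dx": 0,"dy": 0,"dz": -0.3,"yaw": 0}
    - {"claw": 1,"dx": 0,"dy": 0,"dz": -0.5,"yaw": 0}
    - {"claw": 1,"dx": 0,"dy": 0,"dz": -1,"yaw": 0}
    - {"claw": 1,"dx": 0,"dy": 0,"dz": -1,"yaw": 0}
    - {"claw": 1,"dx": 0,"dy": 0,"dz": -1,"yaw": 0}

```text
time_s: 9.7
ee_pos: [505.0, 141.6, 176.2]
ee_rot: [179.4, -0.5, 10.8]
force: [0.7, -1.4, 0.2]
gripper_width: 0.5
```

Request:
drive_tool:
  moves:
    - {"claw": 1,"dx": 0,"dy": -1,"dz": -1,"yaw": 0}
    - {"claw": 1,"dx": 0,"dy": -1,"dz": -0.5,"yaw": 0}
    - {"claw": 1,"dx": 0,"dy": -1,"dz": 0,"yaw": 0}
    - {"claw": 1,"dx": 0,"dy": -1,"dz": 0,"yaw": 0}
    - {"claw": 1,"dx": 0,"dy": -1,"dz": 0,"yaw": 0}

```text
time_s: 10.32
ee_pos: [487.6, 242.2, 212.1]
ee_rot: [179.5, -1.0, 10.3]
force: [-0.1, -0.5, 0.6]
gripper_width: 0.5
```

Request:
drive_tool:
  moves:
    - {"claw": 1,"dx": -0.5,"dy": -1,"dz": 0,"yaw": 0}
    - {"claw": 1,"dx": -0.5,"dy": -1,"dz": 0,"yaw": 0}
    - {"claw": 1,"dx": -0.5,"dy": -1,"dz": 0,"yaw": 0}
    - {"claw": 1,"dx": -0.5,"dy": -1,"dz": 0,"yaw": 0}
    - {"claw": 1,"dx": -0.5,"dy": -1,"dz": 0,"yaw": 0}

```text
time_s: 10.95
ee_pos: [419.6, 335.1, 213.4]
ee_rot: [179.6, -1.3, 9.9]
force: [-0.6, -0.2, -0.3]
gripper_width: 0.5
```

Request:
drive_tool:
  moves:
    - {"claw": 1,"dx": -0.5,"dy": -1,"dz": 0,"yaw": 0}
    - {"claw": 1,"dx": -0.5,"dy": -1,"dz": 0,"yaw": 0}
    - {"claw": 1,"dx": 0,"dy": 0,"dz": 0,"yaw": 0}

```text
time_s: 11.32
ee_pos: [391.5, 373.2, 214.5]
ee_rot: [179.6, -1.4, 9.8]
force: [0.1, 0.5, -0.2]
gripper_width: 0.6
```

```bash
python3 - <<'E'
from h import *
f=grab_frame("top"); cv2.imwrite("pics/top8.png",cv2.resize(f["color"][145:335,190:450],None,fx=3,fy=3))
g=grab_frame("scene"); cv2.imwrite("pics/scene8.png",cv2.resize(g["color"][165:310,230:440],None,fx=3.5,fy=3.5))
s=telemetry.state(); print(s["ee_pos"],s["force"],s["time_s"])
E
```

```text
[392.32182529 372.18382385 214.41290471] [ 0.1524181  -0.15783092 -0.18283565] 11.425
```

View pics/top8.png

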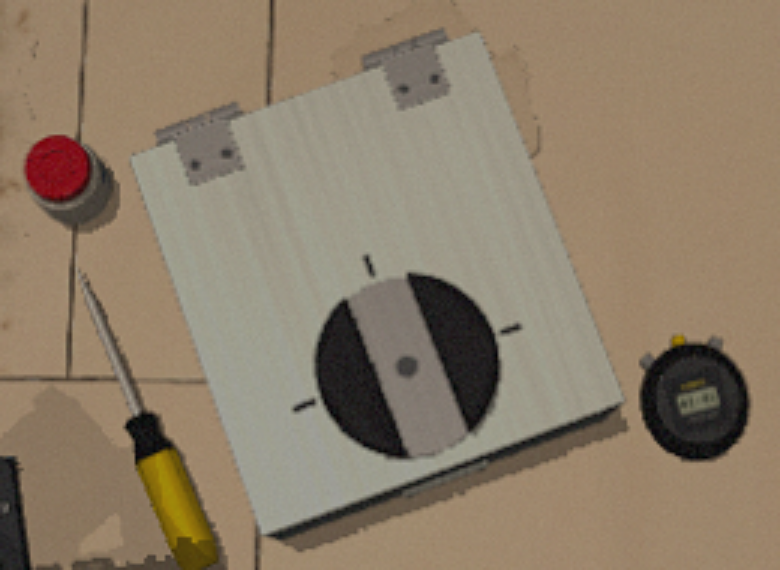

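View pics/scene8.png

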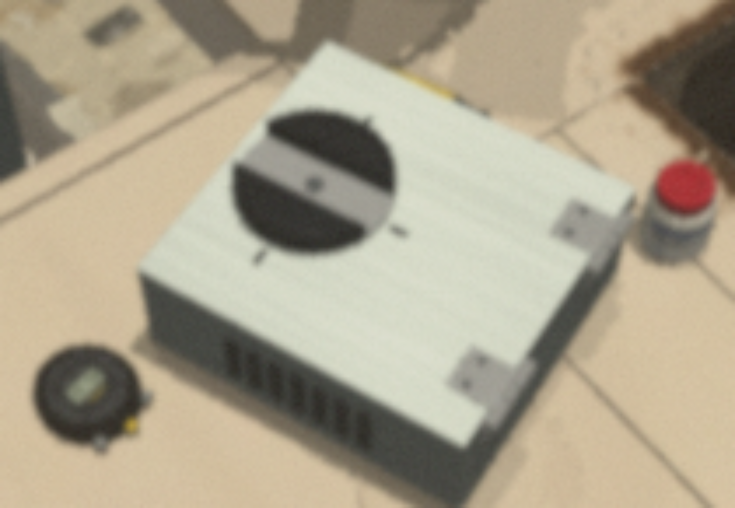

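```bash
python3 - <<'E'
from h import *
f=grab_frame("top"); g=grab_frame("scene")
T=lambda x,y:(x/3+190,y/3+145)
print(tri(f,T(407,366),g,(320.0,217.6)))
for a,b in((T(408,275),T(466,430)),(T(348,300),T(407,455)),(T(132,156),T(262,534)),(T(481,33),T(622,403))):
    P=onz(f,[a,b],100); d=P[0]-P[1]; print(np.degrees(np.arctan2(d[1],d[0])))
E
```

```text
(array([508.55372468, 140.0651567 ,  90.68020066]), np.float64(0.05507038082118526))
20.79968527778514
21.4442797943803
20.522916080228725
20.26430362321819
```

The slot is at 21.1° and the housing axis at 20.4–20.9°. The slot floor is at 90.7 mm, about 21 mm lower than before, and it stayed down after release. I'll hand in.

```bash
python3 -c "
from workcell import job; print(job.job_done())"
```

```text
the job is handed in; nothing more can be done
None
```

I shut the panel and locked it, and it stayed down after I lifted away. The job was handed in at about 11.5 s on the robot's clock.

**How it was done:** I closed the fingertips, set them in the centre of the slot and pressed the panel down until the tip was at z about 93 mm. Then I turned clockwise under a press of about 10–16 N. At the stop the torque rose from about 0.1 to 1.2 N m. I backed off within the slot's free play and lifted out.

**Last checks, with the arm clear:**
- **Fastener:** the slot points along the housing x axis, 21.1° against 20.4–20.9°, which is within the measuring error.
- **Panel:** the slot floor measured 90.7 mm by triangulation, against the expected 93 mm. The ajar reading was also low (111.6 against 116 mm), so I put this down to camera calibration.
- **Bystanders:** the screwdriver, jar and stopwatch look undisturbed in the pictures. I did not measure their positions.
- **Force:** the highest reading I saw was about 31 N, briefly as the panel closed.

The slot lagged the tool by about 25° rather than the 14° I had calculated, so the fingertips fit more loosely than expected. I turned further to make up for it.

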